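Steady a rocking portion scale and set its check weight on

ROBOT

A 6-joint arm with a two-finger parallel gripper is mounted at the origin on a cart in front of the work surface, level with it; the furniture and walls round the work are solid. World frame = base frame: x ahead of the robot, y to its left, z up, the work surface at z = 0. Lengths are in m, angles in rad, forces in N, time in s.
With the tool pointing down it reaches from about 0.375 to 0.9 m from the base axis. Payload 3.1 kg.
Tool frame: the origin (TCP) lies at the very end of the fingers, on their centre line; the grasp point (between the pads) lies 19 mm behind it (manip.tcp_to_grasp is the distance from the TCP to the grasp point, in m); z points along the fingers, y is the line along which they close (so a half turn about z gives the same grasp; the last joint's range is limited). The gripper opens to 85 mm and grips with 20 to 120 N. Pads are 22 mm wide; open, the fingers measure 114 mm over their backs; the gripper's body (76 mm by 85 mm) begins 54 mm behind the grasp point. The pads swing forward as they close: fully open they stand 13 mm farther back than shut.
Start: joints at [0.93, 0.527, 1.433, -0, 1.181, -0.178], TCP at [0.278, 0.56, 0.231] pointing down, gripper open.
Joint ranges: [-3.08, 3.08], [-0.75, 2.2], [0.22, 2.44], [-1.43, 4.57], [0, 2.65], [-2.85, 2.85]. Speed limits (rad/s): [2.79, 2.79, 3.14, 3.14, 3.14, 3.14].

INTERFACE

Orientations are given as a unit quaternion [x, y, z, w].
In Python, from station import manip gives the robot as it stands. The module is installed in compiled form; this text tells all that it offers.
- The arm moves only by the tool step_arm, never from a script. Its argument "commands" is one flat list of numbers, 6 for each row, row after row: the shift along the tool's x, y, z in m, then the turn, a rotation vector about the tool's x, y, z in degrees. A call has exactly 10 rows; each row is the pose to reach, as a shift and turn from the pose commanded when the call began, along the tool's axes at that moment; what a row does not reach only later rows make up. A row lasts 1/10 s, in which the tool goes at most 50 mm and 8.59 degrees, less where a joint would pass 70% of its speed; a pose out of reach is approached as far as the arm can. A call with a gripper value outside its range is refused whole. "jaw" is the opening in per cent of the stroke, from 0 (shut) to 100 (fully open), set as the call begins (left out, the last holds). The fingers move at their own pace and stop on an object; "grip_force" is the grip in N (left out, the last holds). Time passes only in rows, so rows that repeat a pose let the fingers close, or fill a call up. It gives the time, the measured TCP pose, the force, the opening and the grip force at its end, in the units of the state.
- manip.sense(): the state, without advancing time (a new reading comes with each control period).
- manip.snapshot(name): name is "scene" or "top" or "wrist"; returns a dict with "pixels" (384x512x3 uint8, blue, green, red), "fx", "fy", "cx", "cy" (pixels), "k1" (the pictures are not rectified: a ray, as slopes to the right and down, at radius r is drawn at 1 + k1 r^2 times it, then the intrinsics apply), "R" (3x3) and "t" (3): a world point X has camera coordinates R X + t; the wrist camera has in their place "mount" (4x4, takes a point from camera to tool coordinates, whose origin is the TCP and whose axes are the flange's). Camera axes: x right, y down, z forward; pixel columns grow to the right and rows downward; lengths in m; the calibration is good to about 2 mm. A picture is of the moment at which its call begins: read the wrist's pose just before it. There is no depth.
- manip.sign_off(): hands the job in; it is judged then, once.
The state is a dict: "t": time; "q": joint angles; "qd": joint speeds; "tau": joint torques, N m; "tcp_pos": TCP position; "tool_rot": TCP orientation; "force": force on the tool from outside, world axes, zero at the start; "ft_torque": the same for the moment, N m; "finger_gap": opening from 0.0 (shut) to 1.0 (fully open); "gripper_force": force on a finger pad.
Only numpy, scipy, OpenCV 4.12 (cv2) and the standard library are available. Lean on these libraries where they do the work, as an engineer would, in place of code of your own. Each camera call takes 0.05 s, during which the arm holds its last target. There are 200 camera calls.

TASK

The portion scale rocks, because one of its four levelling screws is turned up too far and its foot hangs clear of the worktop. Find that foot by feel and turn its knob down until all four feet carry the scale about evenly and it rocks neither way (not so far that another foot comes off); let go, and only then stand the check weight upright on the middle of the pan. Treat the scale gently: don't lean on it hard, tip it or push it out of its place.

Things in the scene. Friction and masses are not known exactly. Their poses are not given: they have to be found in the camera images.
- scale: grey kitchen portion scale, loose, about 2 kg; base 128 x 128 mm, deck 36 mm above the worktop. Origin: its centre in the plane of its feet (z = 0); x towards the round bubble level, -x towards the dark display, z up. A levelling screw in each corner: ribbed black knob on top, soft rubber foot 22 mm wide below. Three feet stand on the worktop; one, not told which, hangs 2 to 5 mm above it
- screw_a (a point): centre of the top of the steel bush, 41 mm up, in which the levelling screw at the scale's +x +y corner runs, 71 mm from its centre; fixed to the base, so it does not tell how far the screw is turned. Knob, screw and foot are one piece: clockwise from above takes it down, 10 mm a full turn. The ribbed knob is 29 mm wide, 26 mm high, upright on this axis
- screw_b (a point): centre of the top of the steel bush, 41 mm up, in which the levelling screw at the scale's -x +y corner runs; as screw_a. A screw whose foot bears has its knob 54 to 80 mm above the worktop; the knob of the hanging foot stands as much higher as its foot hangs. Knobs turn against about 0.03 N m and stay where they are left
- screw_c (a point): centre of the top of the steel bush, 41 mm up, in which the levelling screw at the scale's -x -y corner runs; as screw_a. Feeling for it: pressed on its top with 2 to 5 N, the knob of the hanging foot sinks by the gap, its top swinging outwards from the scale's centre as much, until the foot meets the worktop, and comes up again when let go; the others hardly give (0.3 mm)
- screw_d (a point): centre of the top of the steel bush, 41 mm up, in which the levelling screw at the scale's +x -y corner runs; as screw_a. Each rubber foot yields 0.1 mm per 1.4 N; so from the first touch the foot needs about 2 mm more (a fifth of a turn) to take an even share; some 3.5 mm more would lift its neighbours off
- pan (a point): centre of the top of the scale's flat round steel weighing pan, 76 mm in diameter, 47 mm above the plane of the feet, clear of the knobs; axes as the scale's
- weight_center (a point): centre, half-way up, of the steel check weight: an upright cylinder 43 mm in diameter and 36 mm high with a button knob (22 mm wide, 51 to 57 mm up) on a thin neck, 60 mm high in all, 0.5 kg; z up along its axis; its underside is 30 mm below this point
- check_weight: the same check weight; origin at the centre of its underside
Things that resemble listed ones, but are neither listed nor needed, are in the scene too. Leave any purple look-alike of the check_weight alone.

How it is judged:
By the outcome, as a careful person would: the job done as asked, in the order asked, and still so for the second after the job is handed in, with the robot touching nothing.
It also fails if it takes over 72 s, if anything falls off the work surface, if the arm or the gripper's body presses on something with over 40 N, if the wrist force passes 120 N, or if a joint passes its speed limit or range.

## Working session

There is one attempt and no reset: what is moved stays moved. The work goes in short steps, Python scripts to look and compute and a tool call to move; the robot and the scene stay as the last step left them, time stands still between calls to the robot, and variables do not carry over. Pictures are saved under pics/ and viewed, at most 10 in all, crops included, and the job is handed in when it is done.

Besides the shell and the picture viewer there is one more tool, called after "Emit:" as a command line: name --argument value ..., lists and objects as JSON in quotes. step_arm: Moves the arm, as the interface text tells. Its arguments: {"type":"object","properties":{"commands":{"type":"array","items":{"type":"number"}},"jaw":{"type":"number"},"grip_force":{"type":"number"}},"required":["commands"]}

```bash
mkdir -p pics; cat > h.py <<'E'
import numpy as np, cv2
from station import manip
from scipy.spatial.transform import Rotation as Ro
def pose():
    s=manip.sense(); T=np.eye(4); T[:3,:3]=Ro.from_quat(s["tool_rot"]).as_matrix(); T[:3,3]=s["tcp_pos"]; return T,s
def snap(name,fn):
    T,s=pose(); d=manip.snapshot(name); cv2.imwrite(fn,d["pixels"])
    if name=="wrist":
        M=T@np.array(d["mount"]); R=M[:3,:3].T; t=-R@M[:3,3]
    else: R=np.array(d["R"]); t=np.array(d["t"])
    c=dict(R=R,t=t,K=[float(d[k]) for k in("fx","fy","cx","cy","k1")])
    np.savez(fn.replace(".png",".npz"),R=R,t=t,K=c["K"]); return d["pixels"],c
def load(fn):
    z=np.load(fn); return dict(R=z["R"],t=z["t"],K=list(z["K"]))
def ray(c,u,v):
    fx,fy,cx,cy,k=c["K"]; d=np.array([(u-cx)/fx,(v-cy)/fy]); s=d.copy()
    for _ in range(30): s=d/(1+k*(s@s))
    o=-c["R"].T@c["t"]; w=c["R"].T@np.array([s[0],s[1],1]); return o,w
def onz(c,u,v,z):
    o,w=ray(c,u,v); return o+w*(z-o[2])/w[2]
def proj(c,X):
    p=c["R"]@np.asarray(X)+c["t"]; s=p[:2]/p[2]; s=s*(1+c["K"][4]*(s@s)); return c["K"][0]*s[0]+c["K"][2],c["K"][1]*s[1]+c["K"][3]
def totool(dX,T=None):
    if T is None: T,_=pose()
    return T[:3,:3].T@np.asarray(dX)
E
python3 - <<'E'
from h import *
a,_=snap("scene","pics/s1.png"); b,_=snap("top","pics/t1.png")
cv2.imwrite("pics/t1b.png",cv2.resize(b,(800,600)));cv2.imwrite("pics/s1b.png",cv2.resize(a,(800,600)))
T,s=pose(); print(T.round(4),s)
E
```

```text
[[-8.953e-01  4.455e-01 -1.200e-03  2.780e-01]
 [ 4.455e-01  8.953e-01 -1.600e-03  5.590e-01]
 [ 3.000e-04 -2.000e-03 -1.000e+00  2.304e-01]
 [ 0.000e+00  0.000e+00  0.000e+00  1.000e+00]] {'t': 0.1, 'q': array([ 9.30523242e-01,  5.28378003e-01,  1.43379028e+00, -1.58787750e-05,
        1.18142361e+00, -1.78513768e-01]), 'qd': array([ 0.00096211, -0.00170172, -0.00230609,  0.00036435, -0.0017859 ,
       -0.0011657 ]), 'tau': array([-3.43523761e-04, -4.43309927e+01, -1.78585482e+01, -2.60923298e-04,
        3.93220267e-03, -3.45553399e-07]), 'tcp_pos': array([0.27803751, 0.55901391, 0.23042341]), 'tool_rot': array([ 2.28830874e-01,  9.73465681e-01, -9.19937319e-04, -3.91166745e-04]), 'force': array([-0.07272768,  0.0968091 ,  0.17823901]), 'ft_torque': array([-0.00824533, -0.02621753,  0.03226077]), 'gripper_force': 0.0, 'finger_gap': 1.0003237742491529}
```

View pics/t1b.png

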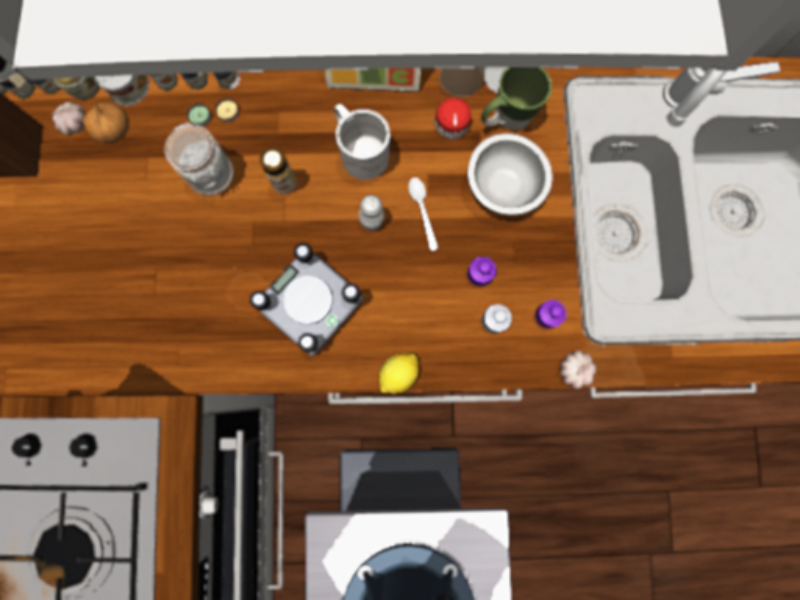

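View pics/s1b.png

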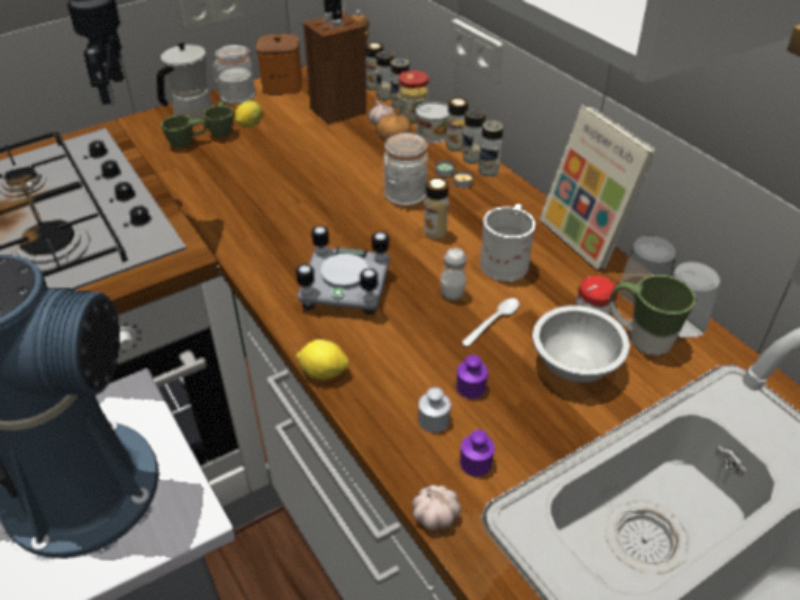

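The top picture (800x600) shows the scale at about (307,298). Its knobs are at (304,252), (260,300), (352,292) and (308,342), the display is at (285,278) and the bubble at (332,321).

Possible check weights in the same picture:
- silver (497,318)
- purple (482,270) and (552,313), which are look-alikes
- grey shaker (371,212), which has a round head and is not a cylinder with a button

I choose the silver one and will check it in a close crop.

```bash
python3 - <<'E'
from h import *
c=load("pics/t1.npz"); s=512/800
for n,u,v,z in [("k304",304,250,.07),("k260",260,299,.07),("k352",352,291,.07),("k308",308,342,.07),("pan",306,299,.047),("disp",285,278,.036),("bub",332,321,.036),("wt",497.5,316,.057),("lemon",400,372,.03),("shaker",371,205,.09),("counter front",400,390,0)]:
    print(n,onz(c,u*s,v*s,z).round(4))
print("cam",-c["R"].T@c["t"])
a=cv2.imread("pics/t1.png"); 
A=cv2.resize(a[145:240,150:245],(570,570),interpolation=cv2.INTER_CUBIC)
sc=cv2.imread("pics/s1.png"); B=cv2.resize(sc[235:290,255:325],None,fx=3.2,fy=3.2,interpolation=cv2.INTER_CUBIC)
o=np.zeros((570,800,3),np.uint8); o[:,:570]=A; o[:B.shape[0],570:570+B.shape[1]]=B[:,:230]
C=cv2.resize(a[190:220,300:336],None,fx=6,fy=6,interpolation=cv2.INTER_CUBIC); o[300:480,570:786]=C
cv2.imwrite("pics/c1.png",o)
E
```

```text
k304 [0.5589 0.1522 0.07  ]
k260 [0.4821 0.2196 0.07  ]
k352 [0.4923 0.0772 0.07  ]
k308 [0.4144 0.1446 0.07  ]
pan [0.4849 0.1518 0.047 ]
disp [0.5218 0.1879 0.036 ]
bub [0.4505 0.1116 0.036 ]
wt [ 0.4512 -0.1488  0.057 ]
lemon [0.3682 0.0047 0.03  ]
shaker [0.6239 0.0457 0.09  ]
counter front [0.3402 0.0048 0.    ]
cam [0.33528085 0.01856525 0.91394547]
```

View pics/c1.png

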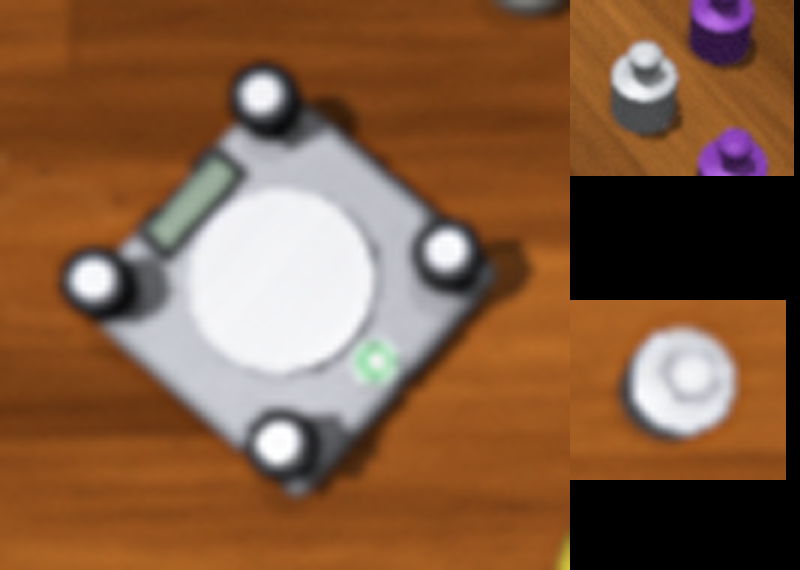

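The crop confirms the silver weight at (645,90): a cylinder with a button head. On the scale, the bubble is at (376,362) and the display at (195,203). Next I work out the camera offset to plan a close look.

```bash
python3 - <<'E'
from h import *
d=manip.snapshot("wrist"); print(np.array(d["mount"]).round(3),d["fx"],d["fy"],d["cx"],d["cy"],d["k1"])
T,s=pose(); M=np.array(d["mount"]); w=T[:3,:3]@M[:3,3]; print("cam offset world",w)
print(totool([0.485-.278,.150-.559,.03],T))
E
```

```text
[[ 0.    -0.957 -0.291  0.075]
 [ 1.     0.     0.    -0.001]
 [ 0.    -0.291  0.957 -0.142]
 [ 0.     0.     0.     1.   ]] 284.3927001961622 284.3927001961622 252.80887809421887 190.6690602002748 -0.028326042362242246
cam offset world [-0.06700266  0.03302984  0.14192598]
[-0.36754957 -0.27396692 -0.02965533]
```

Emit:
step_arm --commands '[-0.036,-0.029,-0.001,0,0,0,-0.072,-0.058,-0.002,0,0,0,-0.108,-0.087,-0.003,0,0,0,-0.144,-0.116,-0.004,0,0,0,-0.18,-0.145,-0.005,0,0,0,-0.216,-0.174,-0.006,0,0,0,-0.252,-0.203,-0.007,0,0,0,-0.288,-0.232,-0.008,0,0,0,-0.323,-0.262,-0.01,0,0,0,-0.323,-0.262,-0.01,0,0,0]' --jaw 0

```text
t: 1.15
tcp_pos: [0.4537, 0.1766, 0.2416]
tool_rot: [0.232, 0.973, -0.0, 0.001]
force: [-0.8, 0.7, -0.8]
finger_gap: -0.001
gripper_force: 0.0
```

```bash
python3 - <<'E'
from h import *
a,c=snap("wrist","pics/w1.png"); cv2.imwrite("pics/w1b.png",cv2.resize(a,(800,600),interpolation=cv2.INTER_CUBIC))
T,s=pose(); print(T[:3].round(4),s["q"].round(3),s["force"])
E
```

```text
[[-8.928e-01  4.505e-01  3.000e-04  4.521e-01]
 [ 4.505e-01  8.928e-01 -0.000e+00  1.787e-01]
 [-3.000e-04  1.000e-04 -1.000e+00  2.413e-01]] [ 0.146  0.328  1.76  -0.     1.053 -0.957] [-0.85324866  0.13776388 -0.42992219]
```

View pics/w1b.png

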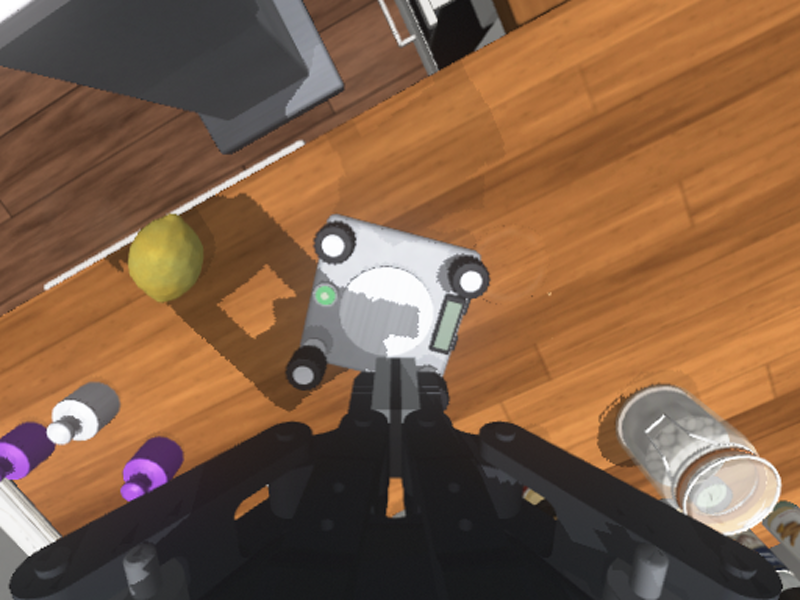

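The wrist picture (800x600) shows knob tops d (333,244), c (470,281) and a (303,376), the pan centre at (387,311) and the bubble at (325,295); knob b is hidden behind the fingers. I'll triangulate these against the top picture.

```bash
python3 - <<'E'
from h import *
ct=load("pics/t1.npz"); cw=load("pics/w1.npz"); s=.64
def tri(p,q):
    A=[];b=[]
    for (o,w) in(ray(ct,*p),ray(cw,*q)):
        w=w/np.linalg.norm(w); P=np.eye(3)-np.outer(w,w); A.append(P); b.append(P@o)
    A=np.vstack(A); b=np.hstack(b); x,r,_,_=np.linalg.lstsq(A,b,rcond=None); return x.round(4),float(np.sqrt(r[0]))
# top crop coordinates /6 +150,145
f=lambda u,v:(150+(u+.5)/6-.5,145+(v+.5)/6-.5)
g=lambda u,v:((u+.5)*s-.5,(v+.5)*s-.5)
for n,p,q in [("d",f(278,443),g(333,244)),("c",f(94,281),g(470,281)),("a",f(447,250),g(303,376)),("pan",f(283,281),g(387,311)),("bub",f(376,362),g(325,295))]:
    print(n,tri(p,q), onz(cw,*q,.047)[:2])
print("b top ray",[onz(ct,*f(261,96),z).round(4) for z in(.06,.07,.08)])
E
```

```text
d (array([0.4153, 0.1465, 0.0764]), 0.000548490573254635) [0.41852422 0.14045417]
c (array([0.4808, 0.2202, 0.0814]), 0.0012898719016854676) [0.49247056 0.22192275]
a (array([0.4907, 0.0793, 0.0839]), 0.0014005657213456205) [0.50461982 0.06348893]
pan (array([0.4868, 0.151 , 0.039 ]), 0.0010650436876590912) [0.485199   0.15262562]
bub (array([0.4523, 0.1122, 0.0374]), 0.0009878554818753018) [0.45120468 0.11497173]
b top ray [array([0.5602, 0.1574, 0.06  ]), array([0.5575, 0.1558, 0.07  ]), array([0.5549, 0.1542, 0.08  ])]
```

Emit:
step_arm --commands '[-0.027,-0.0245,0.01,0,0,-8,-0.054,-0.049,0.02,0,0,-16,-0.0813,-0.0734,0.04,0,0,-24,-0.0813,-0.0734,0.07,0,0,-32,-0.0813,-0.0734,0.1,0,0,-40,-0.0813,-0.0734,0.125,0,0,-48,-0.0813,-0.0734,0.14,0,0,-56,-0.0813,-0.0734,0.146,0,0,-64,-0.0813,-0.0734,0.146,0,0,-72,-0.0813,-0.0734,0.146,0,0,-80]'

```text
t: 2.2
tcp_pos: [0.4901, 0.0807, 0.0947]
tool_rot: [-0.454, 0.891, 0.001, -0.001]
force: [0.1, 0.6, 0.5]
finger_gap: -0.0
gripper_force: 0.0
```

```bash
python3 - <<'E'
from h import *
a,c=snap("wrist","pics/w2.png")
T,s=pose(); print(T[:3].round(4),s["q"].round(3),s["force"],s["ft_torque"])
b=cv2.resize(a,(800,600),interpolation=cv2.INTER_CUBIC); cv2.imwrite("pics/w2b.png",b)
E
```

```text
[[-5.853e-01 -8.108e-01 -1.300e-03  4.903e-01]
 [-8.108e-01  5.853e-01  4.000e-04  8.070e-02]
 [ 4.000e-04  1.300e-03 -1.000e+00  9.490e-02]] [-6.200e-02  5.800e-01  1.869e+00  1.000e-03  6.940e-01 -2.579e+00] [0.18446395 0.25780272 0.17208372] [-0.0319189   0.03290221 -0.03041212]
```

View pics/w2b.png

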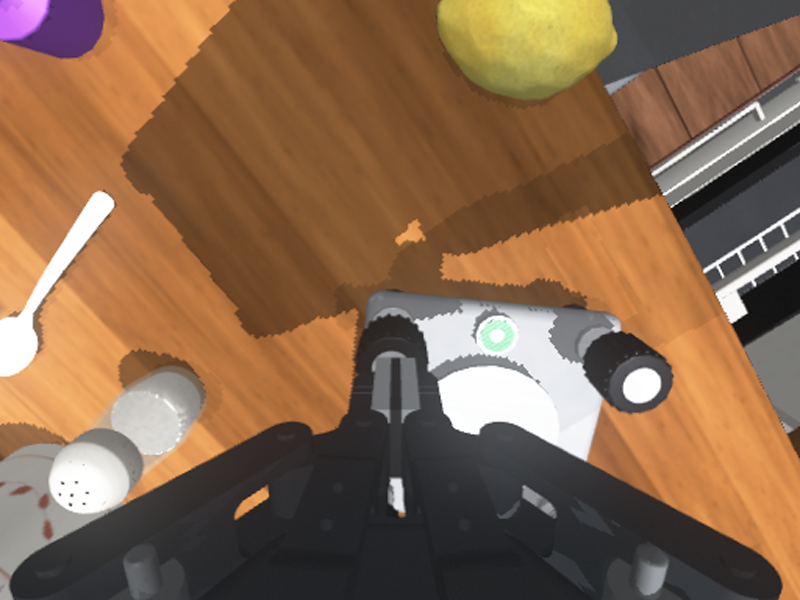

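The wrist picture shows the closed fingertips (395,360) right over knob a (392,335). The bubble is at (497,333) and knob d at (640,385). Now I feel knob a gently.

Emit:
step_arm --commands '[0,0,0.004,0,0,0,0,0,0.007,0,0,0,0,0,0.009,0,0,0,0,0,0.01,0,0,0,0,0,0.0105,0,0,0,0,0,0.011,0,0,0,0,0,0.0115,0,0,0,0,0,0.0115,0,0,0,0,0,0.0115,0,0,0,0,0,0.0115,0,0,0]'

```text
t: 3.25
tcp_pos: [0.4911, 0.079, 0.084]
tool_rot: [-0.45, 0.893, -0.0, 0.0]
force: [-1.1, -0.9, 2.1]
finger_gap: -0.001
gripper_force: 0.8
```

```bash
cat > st.py <<'E'
from h import *
T,s=pose(); print("pos",T[:3,3].round(5),"F",s["force"].round(2),"M",s["ft_torque"].round(3),"gap",round(s["finger_gap"],3),s["gripper_force"],"q6",s["q"][5].round(3),"t",s["t"])
E
python3 st.py
```

```text
pos [0.49107 0.07902 0.08397] F [-1.07 -0.88  2.1 ] M [-0.139  0.008 -0.008] gap -0.001 0.7977784999457072 q6 -2.571 t 3.25
```

Emit:
step_arm --commands '[0,0,0.0002,0,0,0,0,0,0.0004,0,0,0,0,0,0.0006,0,0,0,0,0,0.0008,0,0,0,0,0,0.001,0,0,0,0,0,0.001,0,0,0,0,0,0.001,0,0,0,0,0,0.001,0,0,0,0,0,0.001,0,0,0,0,0,0.001,0,0,0]'

```text
t: 4.25
tcp_pos: [0.4912, 0.0788, 0.083]
tool_rot: [-0.451, 0.893, -0.0, 0.0]
force: [-1.1, -3.7, 5.6]
finger_gap: -0.0
gripper_force: 2.6
```

Emit:
step_arm --commands '[0.0005,-0.0004,0,0,0,0,0.001,-0.0008,0.0002,0,0,0,0.0015,-0.0013,0.0004,0,0,0,0.0015,-0.0013,0.0006,0,0,0,0.0015,-0.0013,0.0008,0,0,0,0.0015,-0.0013,0.001,0,0,0,0.0015,-0.0013,0.001,0,0,0,0.0015,-0.0013,0.001,0,0,0,0.0015,-0.0013,0.001,0,0,0,0.0015,-0.0013,0.001,0,0,0]'

```text
t: 5.25
tcp_pos: [0.4912, 0.0771, 0.0819]
tool_rot: [-0.45, 0.893, -0.0, 0.0]
force: [-0.9, -2.2, 4.2]
finger_gap: 0.001
gripper_force: 2.0
```

Knob a sinks and swings outward (−y) under about 4 N, so it behaves like the hanging foot. I keep following it to find the floor of the travel.

Emit:
step_arm --commands '[0.0003,-0.0002,0.0002,0,0,0,0.0006,-0.0004,0.0004,0,0,0,0.0009,-0.0007,0.0006,0,0,0,0.0012,-0.0009,0.0008,0,0,0,0.0012,-0.0009,0.001,0,0,0,0.0012,-0.0009,0.001,0,0,0,0.0012,-0.0009,0.001,0,0,0,0.0012,-0.0009,0.001,0,0,0,0.0012,-0.0009,0.001,0,0,0,0.0012,-0.0009,0.001,0,0,0]'

```text
t: 6.25
tcp_pos: [0.4911, 0.0757, 0.0808]
tool_rot: [-0.45, 0.893, -0.0, 0.0]
force: [1.0, -2.2, 3.7]
finger_gap: 0.006
gripper_force: 1.7
```

Emit:
step_arm --commands '[0.0003,-0.0002,0.0002,0,0,0,0.0006,-0.0004,0.0004,0,0,0,0.0009,-0.0007,0.0006,0,0,0,0.0009,-0.0007,0.0008,0,0,0,0.0009,-0.0007,0.001,0,0,0,0.0009,-0.0007,0.001,0,0,0,0.0009,-0.0007,0.001,0,0,0,0.0009,-0.0007,0.001,0,0,0,0.0009,-0.0007,0.001,0,0,0,0.0009,-0.0007,0.001,0,0,0]'

```text
t: 7.25
tcp_pos: [0.4912, 0.0745, 0.08]
tool_rot: [-0.45, 0.893, -0.0, 0.0]
force: [0.3, -0.9, 5.2]
finger_gap: -0.002
gripper_force: 2.6
```

Emit:
step_arm --commands '[0,0,0.0002,0,0,0,0,0,0.0004,0,0,0,0,0,0.0005,0,0,0,0,0,0.0005,0,0,0,0,0,0.0005,0,0,0,0,0,0.0005,0,0,0,0,0,0.0005,0,0,0,0,0,0.0005,0,0,0,0,0,0.0005,0,0,0,0,0,0.0005,0,0,0]'

```text
t: 8.25
tcp_pos: [0.4913, 0.0745, 0.0798]
tool_rot: [-0.45, 0.893, -0.0, 0.0]
force: [-0.5, -0.5, 7.7]
finger_gap: -0.001
gripper_force: 3.8
```

The travel ends hard at about z=0.080 (2.5 N for 0.2 mm). I retrace upward to find the rest height of the knob.

Emit:
step_arm --commands '[-0.0004,0.0003,-0.0008,0,0,0,-0.0009,0.0007,-0.0016,0,0,0,-0.0015,0.0012,-0.0022,0,0,0,-0.0021,0.0017,-0.0028,0,0,0,-0.0027,0.0022,-0.0034,0,0,0,-0.0033,0.0027,-0.004,0,0,0,-0.0036,0.0029,-0.0045,0,0,0,-0.0036,0.0029,-0.0048,0,0,0,-0.0036,0.0029,-0.0048,0,0,0,-0.0036,0.0029,-0.0048,0,0,0]'

```text
t: 9.25
tcp_pos: [0.4909, 0.0792, 0.084]
tool_rot: [-0.45, 0.893, 0.0, -0.0]
force: [0.3, -0.7, 2.4]
finger_gap: -0.003
gripper_force: 0.9
```

```bash
python3 st.py; python3 -c "
from h import *
a,c=snap('scene','pics/s2.png');snap('top','pics/t2.png')"; python3 st.py
```

```text
pos [0.49087 0.07919 0.084  ] F [ 0.26 -0.7   2.35] M [-0.172 -0.118 -0.013] gap -0.003 0.8975607434695121 q6 -2.571 t 9.25
pos [0.49087 0.07918 0.08401] F [-0.38 -0.84  2.39] M [-0.177 -0.098 -0.044] gap -0.002 0.8421680353058036 q6 -2.571 t 9.35
```

Emit:
step_arm --commands '[0,0,-0.0005,0,0,0,0,0,-0.005,0,0,0,0,0,-0.015,0,0,0,0,0,-0.025,0,0,0,0,0,-0.03,0,0,0,0,0,-0.03,0,0,0,0,0,-0.03,0,0,0,0,0,-0.03,0,0,0,0,0,-0.03,0,0,0,0,0,-0.03,0,0,0]' --jaw 60 --grip_force 20

```text
t: 10.35
tcp_pos: [0.4907, 0.0791, 0.1138]
tool_rot: [-0.45, 0.893, 0.0, -0.0]
force: [-0.3, 0.4, -0.5]
finger_gap: 0.602
gripper_force: 0.0
```

```bash
python3 st.py; python3 - <<'E'
from h import *
a,c=snap('wrist','pics/w3.png'); T,_=pose()
cv2.imwrite("pics/w3b.png",cv2.resize(a[150:350,130:380],(750,600),interpolation=cv2.INTER_CUBIC))
for z in(.0843,.11): print(z,proj(c,[T[0,3],T[1,3],z]))
print(proj(c,[.4905,.0795,.0843]),T.round(4))
E
```

```text
pos [0.49073 0.07912 0.11381] F [-0.33  0.41 -0.45] M [ 0.011 -0.009 -0.023] gap 0.602 0.0 q6 -2.571 t 10.35
0.0843 (np.float64(251.9244053208156), np.float64(223.88780688224767))
0.11 (np.float64(251.79687460040353), np.float64(242.09038714557983))
(np.float64(252.64392239683465), np.float64(224.07003126713585)) [[-5.943e-01 -8.042e-01 -6.000e-04  4.908e-01]
 [-8.042e-01  5.943e-01  0.000e+00  7.910e-02]
 [ 3.000e-04  5.000e-04 -1.000e+00  1.138e-01]
 [ 0.000e+00  0.000e+00  0.000e+00  1.000e+00]]
```

View pics/w3b.png

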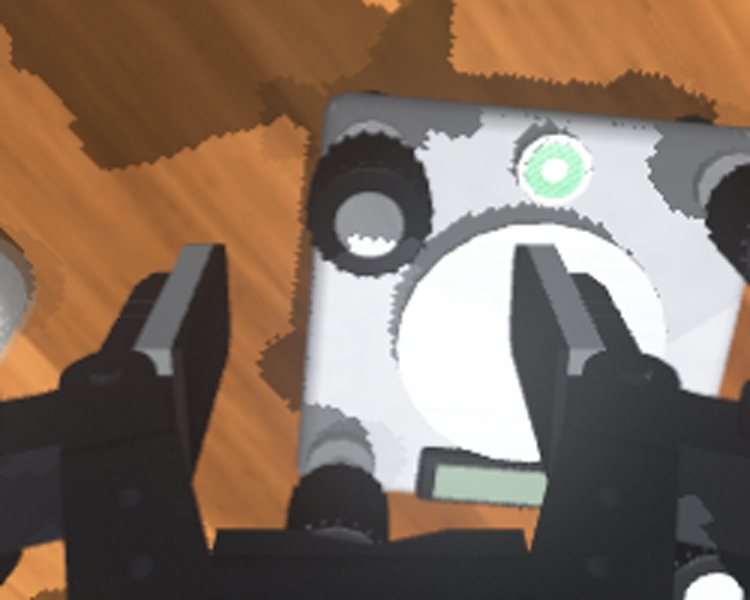

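The crop shows the knob a cap at (369,222), level with the mid-line of the jaws (370), and the predicted tool axis agrees within 1 px. Now I go down around it.

Emit:
step_arm --commands '[0,0,0.012,0,0,0,0,0,0.024,0,0,0,0,0,0.034,0,0,0,0,0,0.042,0,0,0,0,0,0.048,0,0,0,0,0,0.05,0,0,0,0,0,0.05,0,0,0,0,0,0.05,0,0,0,0,0,0.05,0,0,0,0,0,0.05,0,0,0]'

```text
t: 11.4
tcp_pos: [0.4912, 0.0791, 0.0645]
tool_rot: [-0.45, 0.893, -0.0, 0.0]
force: [0.3, -0.4, 0.0]
finger_gap: 0.601
gripper_force: 0.0
```

Emit:
step_arm --commands '[0,0,0,0,0,0,0,0,0,0,0,0,0,0,0,0,0,0,0,0,0,0,0,0,0,0,0,0,0,0,0,0,0,0,0,0,0,0,0,0,0,0,0,0,0,0,0,0,0,0,0,0,0,0,0,0,0,0,0,0]' --jaw 25 --grip_force 20

```text
t: 12.4
tcp_pos: [0.4909, 0.0791, 0.0641]
tool_rot: [-0.45, 0.893, 0.0, -0.0]
force: [-0.7, -0.2, 1.2]
finger_gap: 0.31
gripper_force: 22.5
```

```bash
python3 st.py
```

```text
pos [0.49088 0.07912 0.06413] F [-0.72 -0.19  1.18] M [ 0.029  0.176 -0.   ] gap 0.31 22.494855523109436 q6 -2.571 t 12.4
```

Emit:
step_arm --commands '[0,0,0.0002,0,0,8,0,0,0.0004,0,0,16,0,0,0.0007,0,0,24,0,0,0.0009,0,0,32,0,0,0.0011,0,0,40,0,0,0.0013,0,0,48,0,0,0.0015,0,0,56,0,0,0.0018,0,0,64,0,0,0.002,0,0,72,0,0,0.0022,0,0,80]'

```text
t: 13.4
tcp_pos: [0.4906, 0.0801, 0.0618]
tool_rot: [0.232, 0.973, 0.001, -0.0]
force: [0.2, 4.1, 1.3]
finger_gap: 0.305
gripper_force: 22.6
```

```bash
python3 st.py
```

```text
pos [0.49064 0.08013 0.06179] F [0.22 4.14 1.27] M [1.022 0.104 0.045] gap 0.305 22.570672631263733 q6 -1.169 t 13.4
```

Emit:
step_arm --commands '[0.0002,0.0005,0.0002,0,0,8,0.0005,0.0009,0.0004,0,0,16,0.0005,0.0009,0.0007,0,0,24,0.0005,0.0009,0.0009,0,0,32,0.0005,0.0009,0.0011,0,0,40,0.0005,0.0009,0.0013,0,0,48,0.0005,0.0009,0.0015,0,0,56,0.0005,0.0009,0.0018,0,0,64,0.0005,0.0009,0.0019,0,0,70,0.0005,0.0009,0.0019,0,0,70]'

```text
t: 14.4
tcp_pos: [0.4913, 0.0809, 0.0602]
tool_rot: [0.746, 0.666, 0.001, -0.0]
force: [1.0, 4.2, 1.9]
finger_gap: 0.301
gripper_force: 22.5
```

```bash
python3 st.py
```

```text
pos [0.49131 0.08089 0.06015] F [0.97 4.22 1.89] M [ 0.852  0.042 -0.033] gap 0.301 22.467601597309113 q6 0.049 t 14.4
```

Emit:
step_arm --commands '[0.0006,0,0,0,0,0,0.0012,0,0,0,0,8,0.0012,0,0.0001,0,0,16,0.0012,0,0.0001,0,0,24,0.0012,0,0.0002,0,0,32,0.0012,0,0.0002,0,0,40,0.0012,0,0.0003,0,0,48,0.0012,0,0.0003,0,0,56,0.0012,0,0.0004,0,0,62,0.0012,0,0.0004,0,0,62]'

```text
t: 15.4
tcp_pos: [0.4923, 0.0814, 0.0599]
tool_rot: [0.982, 0.188, 0.001, 0.0]
force: [1.8, 3.3, 3.0]
finger_gap: 0.303
gripper_force: 22.5
```

```bash
python3 st.py
```

```text
pos [0.49229 0.08137 0.05987] F [1.8  3.33 3.01] M [ 0.652 -0.258 -0.017] gap 0.303 22.467908263206482 q6 1.132 t 15.4
```

Emit:
step_arm --commands '[0,0,0,0,0,0,0,0,0,0,0,0,0,0,0,0,0,0,0,0,0,0,0,0,0,0,-0.005,0,0,0,0,0,-0.015,0,0,0,0,0,-0.03,0,0,0,0,0,-0.05,0,0,0,0,0,-0.07,0,0,0,0,0,-0.07,0,0,0]' --jaw 60

```text
t: 16.4
tcp_pos: [0.493, 0.0813, 0.1325]
tool_rot: [0.982, 0.187, 0.003, 0.001]
force: [0.6, -0.7, 0.4]
finger_gap: 0.602
gripper_force: 0.0
```

```bash
python3 st.py; python3 - <<'E'
from h import *
a,c=snap('wrist','pics/w4.png'); T,_=pose()
t,ct=snap('top','pics/t3.png'); t0=cv2.imread('pics/t1.png')
o=np.zeros((600,800,3),np.uint8)
o[:300,:400]=cv2.resize(a,(400,300)); 
z=lambda im:cv2.resize(im[145:240,150:245],(400,400),interpolation=cv2.INTER_CUBIC)
o[:400,400:]=z(t); 
cv2.imwrite("pics/c4.png",o)
cv2.imwrite("pics/w4b.png",cv2.resize(a,(800,600),interpolation=cv2.INTER_CUBIC))
g=lambda im:cv2.cvtColor(im,cv2.COLOR_BGR2GRAY)[175:212,180:220].astype(np.float32)
print(cv2.phaseCorrelate(g(t0),g(t)))
for n,X in dict(a=[.4905,.0795,.078],pan=[.486,.151,.047]).items(): print(n,proj(c,X))
E
```

```text
pos [0.49299 0.08129 0.13252] F [ 0.57 -0.72  0.37] M [-0.009 -0.03  -0.004] gap 0.602 0.0 q6 1.134 t 16.4
((2.463978747036201, -2.6857095010268104), 0.14192509055137634)
a (np.float64(253.68314424335264), np.float64(212.6187341593449))
pan (np.float64(170.6496216506368), np.float64(173.96627771159774))
```

View pics/w4b.png

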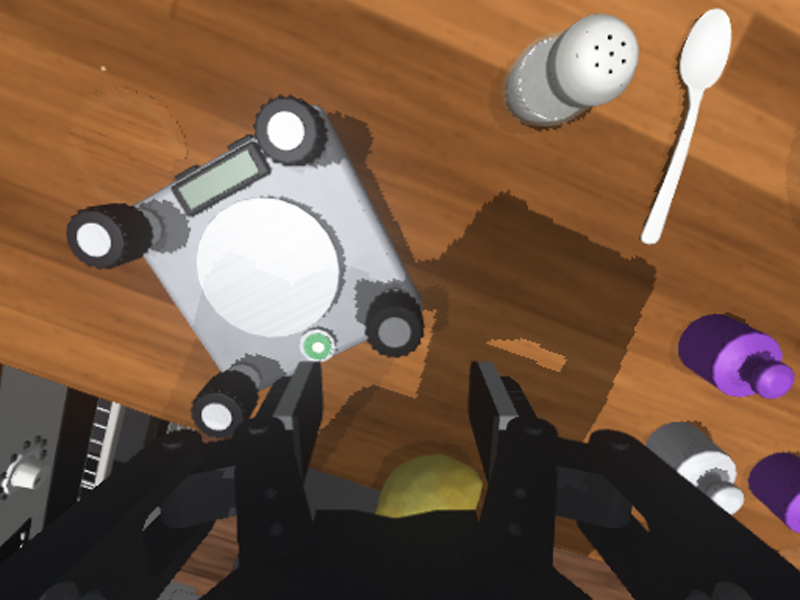

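Nothing looks disturbed: knob a is at (395,330), the pan at (269,267) and the bubble at (317,347). Next I press knob a gently with closed fingers to check that it no longer gives.

Emit:
step_arm --commands '[-0.0015,0,0,0,0,0,-0.0029,0.0005,0,0,0,0,-0.0029,0.0005,0,0,0,0,-0.0029,0.0005,0,0,0,0,-0.0029,0.0005,0.005,0,0,0,-0.0029,0.0005,0.015,0,0,0,-0.0029,0.0005,0.03,0,0,0,-0.0029,0.0005,0.044,0,0,0,-0.0029,0.0005,0.049,0,0,0,-0.0029,0.0005,0.0495,0,0,0]' --jaw 0

```text
t: 17.5
tcp_pos: [0.4877, 0.0797, 0.0795]
tool_rot: [0.982, 0.187, -0.001, -0.0]
force: [-2.4, 0.1, 4.2]
finger_gap: 0.002
gripper_force: 1.9
```

Emit:
step_arm --commands '[0,0,0,0,0,0,0,0,0,0,0,0,0,0,0.0002,0,0,0,0,0,0.0002,0,0,0,0,0,0.0003,0,0,0,0,0,0.0004,0,0,0,0,0,0.0005,0,0,0,0,0,0.0005,0,0,0,0,0,0.0005,0,0,0,0,0,0.0005,0,0,0]'

```text
t: 18.5
tcp_pos: [0.4886, 0.0798, 0.0797]
tool_rot: [0.982, 0.187, 0.0, 0.0]
force: [-0.8, 0.7, 1.4]
finger_gap: -0.001
gripper_force: 0.6
```

```bash
python3 st.py
```

```text
pos [0.48859 0.0798  0.07968] F [-0.77  0.69  1.36] M [-0.005  0.019  0.014] gap -0.001 0.6071115005761385 q6 1.131 t 18.5
```

Emit:
step_arm --commands '[0,0,0.0001,0,0,0,0,0,0.0002,0,0,0,0,0,0.0003,0,0,0,0,0,0.0004,0,0,0,0,0,0.0004,0,0,0,0,0,0.0004,0,0,0,0,0,0.0004,0,0,0,0,0,0.0004,0,0,0,0,0,0.0004,0,0,0,0,0,0.0004,0,0,0]'

```text
t: 19.5
tcp_pos: [0.4887, 0.0798, 0.0795]
tool_rot: [0.982, 0.187, 0.0, 0.0]
force: [-0.4, -0.6, 5.5]
finger_gap: -0.0
gripper_force: 2.6
```

```bash
python3 st.py
```

```text
pos [0.48867 0.07975 0.07946] F [-0.39 -0.62  5.5 ] M [-0.085  0.023 -0.03 ] gap -0.0 2.5870822370052338 q6 1.131 t 19.5
```

The stiffness is now about 18.6 N/mm, four-thirds of one foot's 14 N/mm, which is what four bearing feet give. The scale no longer rocks at a. Next I go to the check weight.

Emit:
step_arm --commands '[0,0,-0.03,0,0,-3,0,0,-0.07,0,0,-6,-0.019,0.033,-0.11,0,0,-10,-0.039,0.066,-0.12,0,0,-15,-0.059,0.099,-0.12,0,0,-20,-0.079,0.132,-0.12,0,0,-25,-0.099,0.165,-0.12,0,0,-30,-0.1187,0.1986,-0.12,0,0,-35,-0.1187,0.1986,-0.12,0,0,-35,-0.1187,0.1986,-0.12,0,0,-35]' --jaw 75

```text
t: 20.5
tcp_pos: [0.4505, -0.1488, 0.1987]
tool_rot: [0.882, 0.472, -0.0, -0.001]
force: [-0.4, 0.2, 0.2]
finger_gap: 0.753
gripper_force: 0.0
```

```bash
python3 st.py; python3 - <<'E'
from h import *
T,_=pose(); a,c=snap('wrist','pics/w5.png')
cv2.imwrite("pics/w5b.png",cv2.resize(a,(800,600),interpolation=cv2.INTER_CUBIC))
print(T.round(4)); print([np.array(proj(c,[.4512,-.1488,z]))/.64 for z in(.057,.036)],np.array(proj(c,[T[0,3],T[1,3],.057]))/.64)
E
```

```text
pos [ 0.45049 -0.14885  0.19874] F [-0.37  0.16  0.22] M [0.01  0.048 0.03 ] gap 0.753 0.0 q6 0.031 t 20.5
[[ 5.541e-01  8.324e-01 -1.000e-03  4.505e-01]
 [ 8.324e-01 -5.541e-01  1.200e-03 -1.488e-01]
 [ 5.000e-04 -1.500e-03 -1.000e+00  1.987e-01]
 [ 0.000e+00  0.000e+00  0.000e+00  1.000e+00]]
[array([396.83730703, 279.00204152]), array([396.75019868, 271.56223873])] [395.97821648 279.6359388 ]
```

View pics/w5b.png

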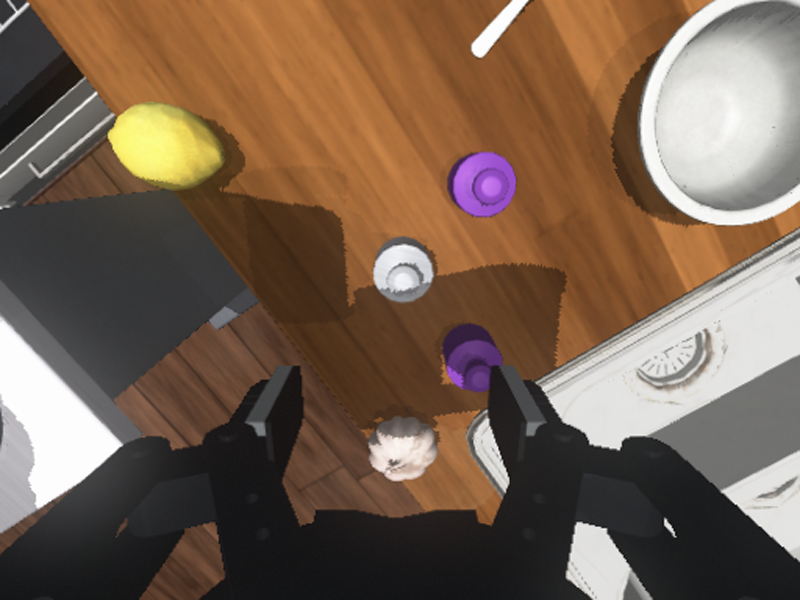

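The picture shows the silver weight's button at (405,279) and body top at (404,270). The purple ones are at (483,185) and (470,358). The weight is 9 px right of the tool axis, about 6 mm along tool +y. The fingers' path between the purples is clear.

Emit:
step_arm --commands '[0,0.0058,0.02,0,0,0,0,0.0058,0.05,0,0,0,0,0.0058,0.08,0,0,0,0,0.0058,0.11,0,0,0,0,0.0058,0.14,0,0,0,0,0.0058,0.165,0,0,0,0,0.0058,0.18,0,0,0,0,0.0058,0.1855,0,0,0,0,0.0058,0.1855,0,0,0,0,0.0058,0.1855,0,0,0]' --jaw 68

```text
t: 21.55
tcp_pos: [0.4563, -0.1512, 0.0143]
tool_rot: [0.88, 0.474, 0.0, 0.0]
force: [0.9, 0.7, 0.3]
finger_gap: 0.68
gripper_force: 0.0
```

Emit:
step_arm --commands '[0,0,0,0,0,0,0,0,0,0,0,0,0,0,0,0,0,0,0,0,0,0,0,0,0,0,0,0,0,0,0,0,0,0,0,0,0,0,0,0,0,0,0,0,0,0,0,0,0,0,0,0,0,0,0,0,0,0,0,0]' --jaw 35 --grip_force 35

```text
t: 22.55
tcp_pos: [0.4559, -0.1514, 0.0149]
tool_rot: [0.881, 0.474, 0.0, 0.0]
force: [-0.4, 3.5, 6.7]
finger_gap: 0.492
gripper_force: 35.4
```

```bash
python3 st.py; python3 - <<'E'
from h import *
T,_=pose(); print(T.round(4))
c=load('pics/w4.npz'); g=lambda u,v:((u+.5)*.64-.5,(v+.5)*.64-.5)
print("pan w4",onz(c,*g(269,267),.047)); 
c=load('pics/w5.npz'); print("wt",onz(c,*g(405,279),.057),onz(c,*g(404,269),.036))
snap('top','pics/t4.png')
a=cv2.imread('pics/t1.png');b=cv2.imread('pics/t4.png')
z=lambda im:cv2.resize(im[150:235,155:240],(400,400),interpolation=cv2.INTER_CUBIC)
cv2.imwrite('pics/cmp.png',np.hstack([z(a),z(b)]))
E
```

```text
pos [ 0.4559  -0.15137  0.0149 ] F [-0.36  3.45  6.69] M [0.459 0.117 0.095] gap 0.492 35.38183812517673 q6 0.03 t 22.55
[[ 5.515e-01  8.342e-01  7.000e-04  4.559e-01]
 [ 8.342e-01 -5.515e-01 -1.000e-04 -1.514e-01]
 [ 3.000e-04  7.000e-04 -1.000e+00  1.490e-02]
 [ 0.000e+00  0.000e+00  0.000e+00  1.000e+00]]
pan w4 [0.48903686 0.15078361 0.047     ]
wt [ 0.45562864 -0.1515126   0.057     ] [ 0.45641129 -0.14980112  0.036     ]
```

View pics/cmp.png

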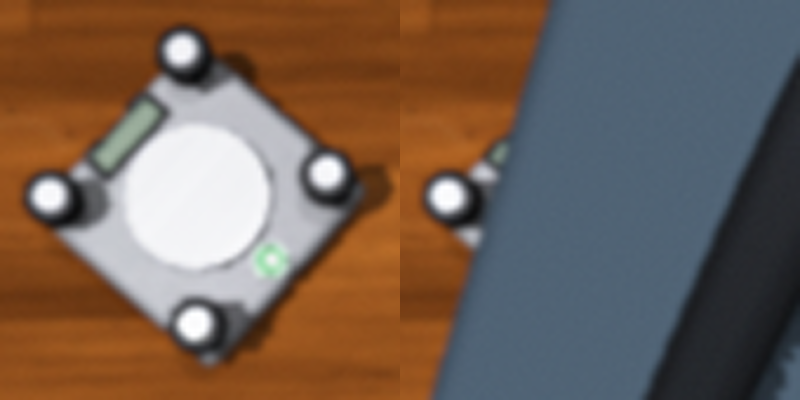

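The weight is held (gap 0.49, 35 N). In the comparison, the arm hides the scale in the current top view (right half), but knob c sits at the same pixel, (450,195), as before, (50,195). Now I carry the weight over to the pan.

Emit:
step_arm --commands '[0,0,-0.03,0,0,0,0,0,-0.07,0,0,0,0.02,-0.01,-0.11,0,0,0,0.055,-0.029,-0.12,0,0,0,0.091,-0.048,-0.12,0,0,0,0.127,-0.066,-0.12,0,0,0,0.163,-0.085,-0.12,0,0,0,0.199,-0.104,-0.12,0,0,0,0.235,-0.123,-0.12,0,0,0,0.2693,-0.1409,-0.12,0,0,0]'

```text
t: 23.6
tcp_pos: [0.486, 0.1523, 0.1336]
tool_rot: [0.881, 0.474, -0.0, -0.0]
force: [1.0, -1.9, -5.3]
finger_gap: 0.483
gripper_force: 38.6
```

Emit:
step_arm --commands '[0,0,0,0,0,0,0,0,0,0,0,0,0,0,0,0,0,0,0,0,0,0,0,0,0,0,0,0,0,0,0,0,0,0,0,0,0,0,0,0,0,0,0,0,0,0,0,0,0,0,0,0,0,0,0,0,0,0,0,0]'

```text
t: 24.6
tcp_pos: [0.4868, 0.1507, 0.1337]
tool_rot: [0.881, 0.474, -0.0, 0.0]
force: [-0.0, -0.6, -4.9]
finger_gap: 0.483
gripper_force: 38.6
```

```bash
python3 st.py; python3 - <<'E'
from h import *
T,_=pose(); a,c=snap('wrist','pics/w6.png'); print(T.round(4))
X=[.4868,.151,.047]
for k in range(0,360,15):
    u,v=proj(c,[X[0]+.038*np.cos(np.radians(k)),X[1]+.038*np.sin(np.radians(k)),.047]); cv2.circle(a,(int(round(u)),int(round(v))),1,(0,0,255),-1)
cv2.imwrite("pics/w6b.png",cv2.resize(a,(800,600),interpolation=cv2.INTER_CUBIC))
E
```

```text
pos [0.48678 0.15066 0.13372] F [-0.03 -0.55 -4.92] M [ 0.05   0.039 -0.018] gap 0.483 38.57844748534262 q6 0.665 t 24.6
[[ 0.5513  0.8343 -0.      0.4868]
 [ 0.8343 -0.5513 -0.      0.1507]
 [-0.      0.     -1.      0.1337]
 [ 0.      0.      0.      1.    ]]
```

View pics/w6b.png

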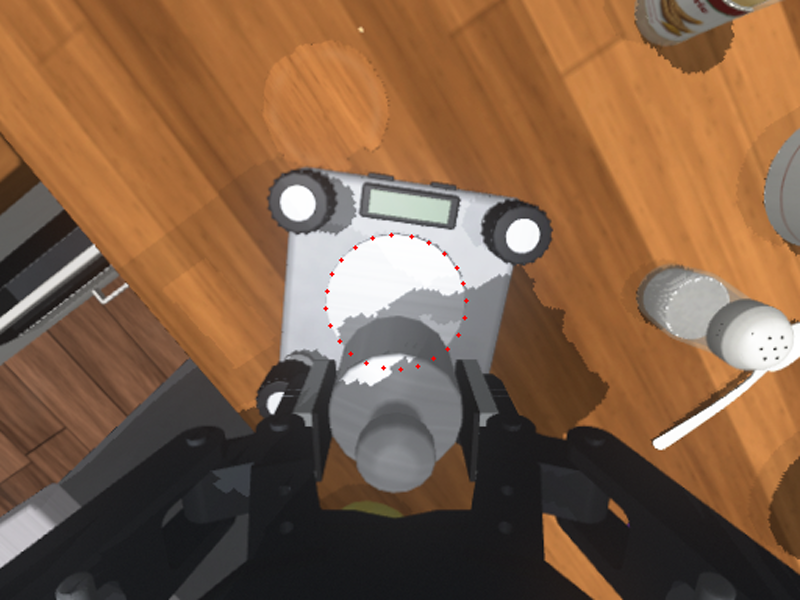

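The projected pan circle (red) falls right on the pan's rim, centred at (396,302). The weight hangs upright and centred between the pads at (396,400). Now I lower it.

Emit:
step_arm --commands '[0,0,0.012,0,0,0,0,0,0.025,0,0,0,0,0,0.038,0,0,0,0,0,0.05,0,0,0,0,0,0.059,0,0,0,0,0,0.065,0,0,0,0,0,0.068,0,0,0,0,0,0.0695,0,0,0,0,0,0.0702,0,0,0,0,0,0.0702,0,0,0]'

```text
t: 25.65
tcp_pos: [0.4871, 0.1507, 0.0638]
tool_rot: [0.881, 0.474, 0.0, 0.0]
force: [-0.1, 0.2, -5.1]
finger_gap: 0.492
gripper_force: 38.6
```

Emit:
step_arm --commands '[0,0,0.0002,0,0,0,0,0,0.0004,0,0,0,0,0,0.0006,0,0,0,0,0,0.0006,0,0,0,0,0,0.0006,0,0,0,0,0,0.0006,0,0,0,0,0,0.0006,0,0,0,0,0,0.0006,0,0,0,0,0,0.0006,0,0,0,0,0,0.0006,0,0,0]'

```text
t: 26.65
tcp_pos: [0.4868, 0.1507, 0.0629]
tool_rot: [0.881, 0.474, 0.0, 0.0]
force: [-0.1, -0.4, -5.3]
finger_gap: 0.484
gripper_force: 38.6
```

Emit:
step_arm --commands '[0,0,0.0002,0,0,0,0,0,0.0004,0,0,0,0,0,0.0006,0,0,0,0,0,0.0008,0,0,0,0,0,0.0008,0,0,0,0,0,0.0008,0,0,0,0,0,0.0008,0,0,0,0,0,0.0008,0,0,0,0,0,0.0008,0,0,0,0,0,0.0008,0,0,0]'

```text
t: 27.65
tcp_pos: [0.4868, 0.1507, 0.0621]
tool_rot: [0.881, 0.474, 0.0, 0.0]
force: [0.5, -0.2, -5.4]
finger_gap: 0.487
gripper_force: 38.6
```

Emit:
step_arm --commands '[0,0,0.0002,0,0,0,0,0,0.0004,0,0,0,0,0,0.0006,0,0,0,0,0,0.0008,0,0,0,0,0,0.0008,0,0,0,0,0,0.0008,0,0,0,0,0,0.0008,0,0,0,0,0,0.0008,0,0,0,0,0,0.0008,0,0,0,0,0,0.0008,0,0,0]'

```text
t: 28.65
tcp_pos: [0.4868, 0.1507, 0.0614]
tool_rot: [0.881, 0.474, 0.0, 0.0]
force: [-0.8, 0.5, -1.0]
finger_gap: 0.486
gripper_force: 38.9
```

The weight is standing on the pan and the load has passed to the scale. I release it and lift away.

Emit:
step_arm --commands '[0,0,0,0,0,0,0,0,0,0,0,0,0,0,0,0,0,0,0,0,0,0,0,0,0,0,0,0,0,0,0,0,0,0,0,0,0,0,0,0,0,0,0,0,0,0,0,0,0,0,0,0,0,0,0,0,-0.003,0,0,0]' --jaw 66

```text
t: 29.65
tcp_pos: [0.4865, 0.1506, 0.0641]
tool_rot: [0.881, 0.474, -0.0, -0.0]
force: [0.5, 0.1, 0.3]
finger_gap: 0.662
gripper_force: 0.0
```

Emit:
step_arm --commands '[0,0,-0.01,0,0,0,0,0,-0.03,0,0,0,0,0,-0.06,0,0,0,0,0,-0.09,0,0,0,0,0,-0.12,0,0,0,0,0,-0.14,0,0,0,0,0,-0.15,0,0,0,0,0,-0.15,0,0,0,0,0,-0.15,0,0,0,0,0,-0.15,0,0,0]'

```text
t: 30.65
tcp_pos: [0.4858, 0.1506, 0.2131]
tool_rot: [0.881, 0.474, -0.001, -0.001]
force: [-0.3, -0.1, 0.4]
finger_gap: 0.66
gripper_force: 0.0
```

```bash
python3 st.py; python3 - <<'E'
from h import *
a,c=snap('wrist','pics/w7.png'); g=cv2.cvtColor(a,cv2.COLOR_BGR2GRAY)
for n,X in dict(button=[.4868,.1507,.107],top=[.4868,.1507,.083],a=[.4905,.0795,.0798],c=[.481,.2205,.0814],d=[.4153,.1465,.0764],b=[.5567,.1545,.072]).items():
    u,v=proj(c,X); print(n,round(u,1),round(v,1))
    if 12<u<500 and 12<v<372:
        r=12; w=g[int(v)-r:int(v)+r+1,int(u)-r:int(u)+r+1]; m=(w>np.percentile(w,85)); ys,xs=np.nonzero(m); print("  bright centroid",(xs.mean()-r).round(1),(ys.mean()-r).round(1), w.min(),w.max())
E
```

```text
pos [0.48583 0.15055 0.21311] F [-0.3  -0.06  0.38] M [ 0.046 -0.019  0.036] gap 0.66 0.0 q6 0.665 t 30.65
button 254.4 187.8
  bright centroid -1.8 -0.2 110 253
top 254.3 181.0
  bright centroid -3.2 0.2 110 253
a 294.1 232.5
  bright centroid -1.0 -0.9 34 174
c 208.3 124.0
  bright centroid nan nan 51 255
d 200.0 218.6
  bright centroid -0.2 0.8 45 248
b 311.4 137.3
  bright centroid nan nan 43 253<stdin>:6: RuntimeWarning: Mean of empty slice.
  ret = ret.dtype.type(ret / rcount)
```

```bash
python3 -c "
from station import manip
print(manip.sign_off())"
```

```text
the job is handed in; nothing more can be done
None
```

The hanging foot was at screw_a: I turned its knob down about 212° (4 mm to touch, then about 1.9 mm more), let go, then stood the silver check weight upright on the middle of the pan and handed the job in at about 31 s; I pressed only knob a (before and after turning), so the even load on the other three feet is inferred.

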